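Move the guitar slides to the new display rack in reverse order

ROBOT

A 7-joint arm with a two-finger parallel gripper is mounted at the origin on the work surface. World frame = base frame: x ahead of the robot, y to its left, z up, the work surface at z = 0. Lengths are in m, angles in rad, forces in N, time in s.
With the tool pointing down it reaches from about 0.4 to 0.875 m from the base axis. Payload 19.3 kg.
Tool frame: the origin (TCP) lies on the mounting face of the last link; the fingertips stand 173 mm ahead of it and the grasp point (between the pads) lies 155 mm ahead of it (bot.grip_point_offset is the distance from the TCP to the grasp point, in m); z points along the fingers, y is the line along which they close (so a half turn about z gives the same grasp; the last joint's range is limited). The gripper opens to 85 mm and grips with 20 to 120 N. Pads are 22 mm wide; open, the fingers measure 114 mm over their backs; the gripper's body (76 mm by 85 mm) begins 54 mm behind the grasp point. The pads swing forward as they close: fully open they stand 13 mm farther back than shut.
Start: joints at [1.14, 0.521, -0.036, 1.599, 0.021, 1.021, -0.113], TCP at [0.221, -0.585, 0.405] pointing down, gripper open.
Joint ranges: [-2.91, 2.91], [-0.3, 2.13], [-1.5, 1.42], [0.17, 2.43], [-1.26, 4.41], [0.16, 1.93], [-2.52, 2.52]. Speed limits (rad/s): [1.89, 1.89, 2.39, 2.39, 3.01, 3.01, 3.01].

INTERFACE

Orientations are given as [roll, pitch, yaw] about the fixed x, y, z axes, in that order (R = Rz(yaw) Ry(pitch) Rx(roll)).
In Python, from workcell import bot gives the robot as it stands.
- The arm moves only by the tool arm_command, never from a script. Its argument "deltas" is a list of rows, each a list of 3 entries, a list of its own where there are three numbers: the shift along the tool's x, y, z in cm, then the turn, a rotation vector about the tool's x, y, z in rad, then the finger opening in cm, from 0 to 8.54. In form: [[[tx, ty, tz], [rx, ry, rz], claw], ...]. A call has 1 to 20 rows; each row shifts and turns the commanded pose from where the row before left it, along the tool's axes as they then stand; what a row does not reach is not made up. A row lasts 1/10 s, in which the tool goes at most 50 mm and 8.59 degrees, less where a joint would pass 70% of its speed; a pose out of reach is approached as far as the arm can. A call with a gripper value outside its range is refused whole. The fingers move at their own pace and stop on an object; "newtons" is the grip in N (left out, the last holds). Time passes only in rows, so rows that do not move let the fingers close. It gives the time, the measured TCP pose, the force, the opening and the grip force at its end, in the units of the state.
- bot.observe(): the state, without advancing time (a new reading comes with each control period).
- bot.grab_frame(name): name is "scene" or "top" or "wrist"; returns a dict with "frame" (420x560x3 uint8, red, green, blue), "K" (3x3 intrinsics, pixels), "rvec" (rotation vector, rad) and "tvec" (3), from world to camera coordinates, as OpenCV has them; the wrist camera has in their place "T_tool_cam" (4x4, takes a point from camera to tool coordinates, whose origin is the TCP and whose axes are the flange's). Camera axes: x right, y down, z forward; pixel columns grow to the right and rows downward; lengths in m; the calibration is good to about 2 mm. A picture is of the moment at which its call begins: read the wrist's pose just before it. There is no depth.
- bot.job_done(): hands the job in; it is judged then, once.
Trained networks look in a picture, given as the dict that the camera call returned (one of the last four; its "shot" number tells which), for a name from the list of things; names that differ only in an ending like _2 or _b are one class to them, and where a whole thing is asked for, a point or a joint stands for the part that bears it (a point fixed in the world has none). Each returns a list of dicts, best first, with "p" (0 to 1); they miss things now and then, are a little off and sometimes report something else, mostly with a low value. They report only what shows in the picture. A call takes as long as a camera call.
- bot.find_in(name, picture): "rect" ([left, top, width, height] in pixels, round what is visible of it).
- bot.mark_of(name, picture): "at" ([column, row] in pixels: a listed point, or the origin of a listed thing).
The state is a dict: "clock": time; "qpos": joint angles; "qd": joint speeds; "joint_efforts": joint torques, N m; "position": TCP position; "tool_rot": TCP orientation; "force": force on the tool from outside, world axes, zero at the start; "moment": the same for the moment, N m; "grip_width": finger opening in m; "finger_force": force on a finger pad.
Only numpy, scipy, OpenCV 4.12 (cv2) and the standard library are available. Lean on these libraries where they do the work, as an engineer would, in place of code of your own. Each camera call takes 0.05 s, during which the arm holds its last target. There are 200 camera calls.

TASK

Move the four guitar slides from the black rack to the wooden rack, one to a pocket, in the reverse order: the slide that stood nearest the white pick goes into the pocket farthest from the green pick, the next into the next, and so on, so that the one that stood farthest from the white pick ends nearest the green pick. Each must stand upright and flat on the floor of its pocket; set them down gently, without dropping them or knocking any over, and let go of them all.

Things in the scene. Friction and masses are not known exactly. Their poses are not given: they have to be found in the camera images.
- slide_red_center (a point): glossy red ceramic guitar slide: a tube 27 mm in outer diameter and 64 mm tall with a dark bore, standing upright in a pocket of the black rack, loose. This point is its centre, half-way up (32 mm above its foot). Its z axis is the tube's axis.
- slide_white_center (a point): glossy white ceramic guitar slide: a tube 27 mm in outer diameter and 64 mm tall with a dark bore, standing upright in a pocket of the black rack, loose. This point is its centre, half-way up (32 mm above its foot). Its z axis is the tube's axis.
- slide_blue_center (a point): glossy dark blue ceramic guitar slide: a tube 27 mm in outer diameter and 64 mm tall with a dark bore, standing upright in a pocket of the black rack, loose. This point is its centre, half-way up (32 mm above its foot). Its z axis is the tube's axis.
- slide_brass_center (a point): yellow brass guitar slide: a tube 27 mm in outer diameter and 64 mm tall with a dark bore, standing upright in a pocket of the black rack, loose. This point is its centre, half-way up (32 mm above its foot). Its z axis is the tube's axis.
- tag_red: red colour tag, a fixed strip 10 x 30 x 3 mm lying on the front rim of the black rack, in front (robot side) of the pocket in which the red slide stands at the start; it stays there. Origin at the centre of its underside, 30 mm in front of its pocket's centre line.
- tag_white: white colour tag, a fixed strip 10 x 30 x 3 mm lying on the front rim of the black rack, in front (robot side) of the pocket in which the white slide stands at the start; it stays there. Origin at the centre of its underside, 30 mm in front of its pocket's centre line.
- tag_blue: blue colour tag, a fixed strip 10 x 30 x 3 mm lying on the front rim of the black rack, in front (robot side) of the pocket in which the blue slide stands at the start; it stays there. Origin at the centre of its underside, 30 mm in front of its pocket's centre line.
- tag_brass: yellow brass colour tag, a fixed strip 10 x 30 x 3 mm lying on the front rim of the black rack, in front (robot side) of the pocket in which the brass slide stands at the start; it stays there. Origin at the centre of its underside, 30 mm in front of its pocket's centre line.
- old_rack: low black rack, chrome clip with white pick at one end; holds the slides at start; fixed, at robot's left or right. Origin on the counter under mid-row, y along the row to the clip (towards robot's left), z up. 72 mm deep, y -124 to +165 mm. Four 48 mm square pockets centred at x 0, y -90, -30, 30, 90 mm; floors 10 mm, ribs 16 mm, pick top (y 147) 60 mm above the counter.
- new_rack: low dark wooden rack, chrome clip with green pick at one end; empty at start; fixed, at robot's left or right. Origin on the counter under mid-row, y along the row to the clip (towards robot's left), z up. 72 mm deep, y -124 to +165 mm. Four 48 mm square pockets centred at x 0, y -90, -30, 30, 90 mm; floors 10 mm, ribs 16 mm, pick top (y 147) 60 mm above the counter.

How it is judged:
At the end, for the whole second after the job is handed in: Each slide stands upright (0.12 rad) and at rest on a pocket floor of the wooden rack (centre 37-47 mm up, within 13 mm of the pocket centre along each rack axis), released, in reverse order: the slide whose tag is at y on the black rack stands at -y on the wooden one (x of slide_red_center in the frame of new_rack between -0.013 and 0.013 m and z of slide_red_center in the frame of new_rack between 0.037 and 0.047 m and angle between each of slide_red_center, slide_white_center, slide_blue_center, slide_brass_center's own z axis and vertical below 0.12 rad and ((y of tag_red in the frame of old_rack between -0.105 and -0.075 m and y of slide_red_center in the frame of new_rack between 0.077 and 0.103 m) or (y of tag_red in the frame of old_rack between -0.045 and -0.015 m and y of slide_red_center in the frame of new_rack between 0.017 and 0.043 m) or (y of tag_red in the frame of old_rack between 0.015 and 0.045 m and y of slide_red_center in the frame of new_rack between -0.043 and -0.017 m) or (y of tag_red in the frame of old_rack between 0.075 and 0.105 m and y of slide_red_center in the frame of new_rack between -0.103 and -0.077 m)) and linear speed of each of slide_red, slide_white, slide_blue, slide_brass below 0.02 m/s and x of slide_white_center in the frame of new_rack between -0.013 and 0.013 m and z of slide_white_center in the frame of new_rack between 0.037 and 0.047 m and ((y of tag_white in the frame of old_rack between -0.105 and -0.075 m and y of slide_white_center in the frame of new_rack between 0.077 and 0.103 m) or (y of tag_white in the frame of old_rack between -0.045 and -0.015 m and y of slide_white_center in the frame of new_rack between 0.017 and 0.043 m) or (y of tag_white in the frame of old_rack between 0.015 and 0.045 m and y of slide_white_center in the frame of new_rack between -0.043 and -0.017 m) or (y of tag_white in the frame of old_rack between 0.075 and 0.105 m and y of slide_white_center in the frame of new_rack between -0.103 and -0.077 m)) and x of slide_blue_center in the frame of new_rack between -0.013 and 0.013 m and z of slide_blue_center in the frame of new_rack between 0.037 and 0.047 m and ((y of tag_blue in the frame of old_rack between -0.105 and -0.075 m and y of slide_blue_center in the frame of new_rack between 0.077 and 0.103 m) or (y of tag_blue in the frame of old_rack between -0.045 and -0.015 m and y of slide_blue_center in the frame of new_rack between 0.017 and 0.043 m) or (y of tag_blue in the frame of old_rack between 0.015 and 0.045 m and y of slide_blue_center in the frame of new_rack between -0.043 and -0.017 m) or (y of tag_blue in the frame of old_rack between 0.075 and 0.105 m and y of slide_blue_center in the frame of new_rack between -0.103 and -0.077 m)) and x of slide_brass_center in the frame of new_rack between -0.013 and 0.013 m and z of slide_brass_center in the frame of new_rack between 0.037 and 0.047 m and ((y of tag_brass in the frame of old_rack between -0.105 and -0.075 m and y of slide_brass_center in the frame of new_rack between 0.077 and 0.103 m) or (y of tag_brass in the frame of old_rack between -0.045 and -0.015 m and y of slide_brass_center in the frame of new_rack between 0.017 and 0.043 m) or (y of tag_brass in the frame of old_rack between 0.015 and 0.045 m and y of slide_brass_center in the frame of new_rack between -0.043 and -0.017 m) or (y of tag_brass in the frame of old_rack between 0.075 and 0.105 m and y of slide_brass_center in the frame of new_rack between -0.103 and -0.077 m))); the robot touches nothing.
It fails at once if a slide is knocked over (angle between any of slide_red_center, slide_white_center, slide_blue_center, slide_brass_center's own z axis and vertical above 0.7 rad).
It fails at once if a slide is dropped (faster than 0.7 m/s while not held: a fall of about 25 mm) ((linear speed of slide_red above 0.7 m/s and contact force between the fingers and slide_red below 0.01 N) or (linear speed of slide_white above 0.7 m/s and contact force between the fingers and slide_white below 0.01 N) or (linear speed of slide_blue above 0.7 m/s and contact force between the fingers and slide_blue below 0.01 N) or (linear speed of slide_brass above 0.7 m/s and contact force between the fingers and slide_brass below 0.01 N)).
It also fails if it takes over 93 s, if anything falls off the work surface, if the arm or the gripper's body presses on something with over 40 N, if the wrist force passes 120 N, or if a joint passes its speed limit or range.

## Working session

There is one attempt and no reset: what is moved stays moved. The work goes in short steps, Python scripts to look and compute and a tool call to move; the robot and the scene stay as the last step left them, time stands still between calls to the robot, and variables do not carry over. Pictures are saved under pics/ and viewed, at most 14 in all, crops included, and the job is handed in when it is done.

Besides the shell and the picture viewer there is one more tool, called after "Request:" as a command line: name --argument value ..., lists and objects as JSON in quotes. arm_command: Moves the arm, as the interface text tells. Its arguments: {"type":"object","properties":{"deltas":{"type":"array","items":{"type":"array"}},"newtons":{"type":"number"}},"required":["deltas"]}

```bash
mkdir -p pics
cat > h.py <<'E'
import numpy as np, cv2
from workcell import bot
def ray(p,uv):
    R,_=cv2.Rodrigues(np.array(p["rvec"],float)); t=np.array(p["tvec"],float).ravel()
    d=R.T@np.linalg.inv(p["K"])@np.array([uv[0],uv[1],1.]); return -R.T@t,d
def onz(p,uv,z):
    c,d=ray(p,uv); return c+d*(z-c[2])/d[2]
E
python3 - <<'E'
from h import *
s=bot.observe(); print(s["clock"],s["position"],s["tool_rot"],s["grip_width"])
for n in("scene","top"):
    p=bot.grab_frame(n); cv2.imwrite(f"pics/{n}0.png",p["frame"][:,:,::-1])
    for o,z in [(f"slide_{c}_center",.042) for c in("red","white","blue","brass")]+[(f"tag_{c}",.016) for c in("red","white","blue","brass")]+[("old_rack",0),("new_rack",0)]:
        for m in bot.mark_of(o,p)[:2]: print(n,o,round(m["p"],2),np.round(m["at"]),np.round(onz(p,m["at"],z),4))
E
```

```text
0.0 [ 0.22054479 -0.58465716  0.4041187 ] [-3.14044335e+00  7.96084730e-05  3.60772349e-01] 0.08546766237494241
scene slide_red_center 0.69 [212. 193.] [ 0.5236 -0.1572  0.042 ]
scene slide_white_center 0.72 [244. 188.] [ 0.4912 -0.0919  0.042 ]
scene slide_white_center 0.42 [165. 189.] [ 0.5364 -0.2712  0.042 ]
scene slide_blue_center 0.54 [168. 191.] [ 0.5408 -0.2621  0.042 ]
scene slide_brass_center 0.72 [192. 190.] [ 0.5261 -0.2066  0.042 ]
scene old_rack 0.68 [206. 204.] [ 0.5186 -0.1801  0.    ]
scene new_rack 0.78 [350. 252.] [0.5883 0.1709 0.    ]
top slide_red_center 0.76 [358. 208.] [ 0.526  -0.1482  0.042 ]
top slide_white_center 0.51 [334. 217.] [ 0.5079 -0.0982  0.042 ]
top slide_blue_center 0.57 [417. 197.] [ 0.5478 -0.2673  0.042 ]
top slide_brass_center 0.48 [386. 205.] [ 0.5314 -0.2044  0.042 ]
top tag_white 0.38 [336. 237.] [ 0.4674 -0.1045  0.016 ]
top tag_blue 0.46 [417. 211.] [ 0.5215 -0.2719  0.016 ]
top tag_brass 0.48 [386. 217.] [ 0.5092 -0.2079  0.016 ]
top old_rack 0.94 [373. 211.] [ 0.5228 -0.1833  0.    ]
top new_rack 0.82 [204. 183.] [0.5826 0.1736 0.    ]
```

View pics/top0.png

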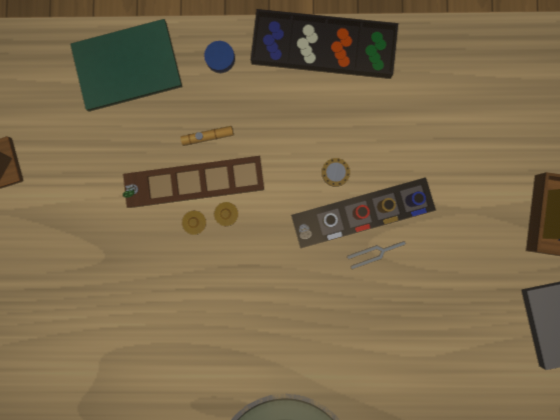

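View pics/scene0.png

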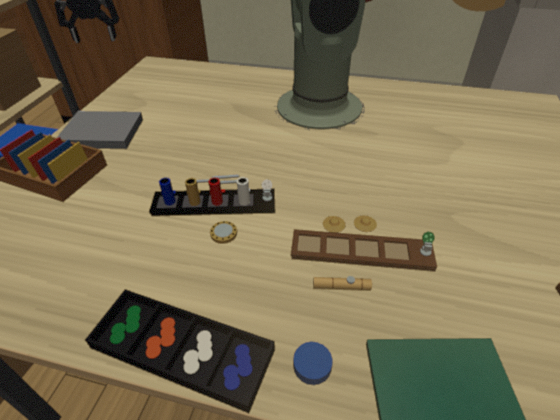

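The top view shows the black rack at the right. White (331,220) is nearest the white pick, then red (361,212), brass (388,205) and blue (417,198). The wooden rack is at the left, with the green pick at (130,190) and pockets at (160,186), (189,182), (217,179) and (245,175). So white goes to 245, red to 217, brass to 189 and blue to 160. The scene view agrees.

I'll move above the black rack and turn the closing line across the row.

Request:
arm_command --deltas '[[[4.05,-2.8,0],[0,0,0],8.5],[[4.05,-2.8,0],[0,0,0],8.5],[[4.05,-2.8,0],[0,0,0],8.5],[[4.05,-2.8,0],[0,0,0],8.5],[[4.05,-2.8,0],[0,0,0],8.5],[[4.05,-2.8,0],[0,0,0],8.5],[[4.05,-2.8,0],[0,0,0],8.5],[[4.05,-2.8,0],[0,0,0],8.5],[[4.05,-2.8,0],[0,0,0],8.5],[[4.05,-2.8,0],[0,0,0],8.5]]'

```text
clock: 2.1
position: [0.5015, -0.178, 0.405]
tool_rot: [3.141, -0.0, 0.361]
force: [1.2, -0.5, 0.1]
grip_width: 0.0854
finger_force: 0.0
```

Request:
arm_command --deltas '[[[0,0,0],[0,0,-0.12],8.5],[[0,0,0],[0,0,-0.12],8.5],[[0,0,0],[0,0,-0.12],8.5],[[0,0,0],[0,0,-0.12],8.5],[[0,0,0],[0,0,-0.12],8.5],[[0,0,0],[0,0,-0.12],8.5],[[0,0,0],[0,0,-0.12],8.5],[[0,0,0],[0,0,-0.12],8.5],[[0,0,0],[0,0,-0.12],8.5],[[0,0,0],[0,0,-0.12],8.5],[[0,0,0],[0,0,-0.12],8.5],[[0,0,0],[0,0,-0.12],8.5],[[0,0,0],[0,0,0],8.5],[[0,0,0],[0,0,0],8.5],[[0,0,0],[0,0,0],8.5]]'

```text
clock: 3.6
position: [0.5007, -0.1799, 0.4047]
tool_rot: [3.142, 0.0, 1.798]
force: [-0.9, -0.0, 0.3]
grip_width: 0.0851
finger_force: 0.0
```

```bash
cat >> h.py <<'E'
from scipy.spatial.transform import Rotation as Ro
def wrist():
    s=bot.observe(); p=bot.grab_frame("wrist")
    T=np.eye(4); T[:3,:3]=Ro.from_euler("xyz",s["tool_rot"]).as_matrix(); T[:3,3]=s["position"]
    W=np.linalg.inv(T@np.array(p["T_tool_cam"])); p["rvec"]=cv2.Rodrigues(W[:3,:3])[0]; p["tvec"]=W[:3,3]
    return s,p
E
python3 - <<'E'
from h import *
s,p=wrist(); print(s["clock"],s["position"],s["tool_rot"],s["qpos"]); cv2.imwrite("pics/w1.png",p["frame"][:,:,::-1])
print(p["T_tool_cam"])
np.savez("w1.npz",K=p["K"],rvec=p["rvec"],tvec=p["tvec"])
for o,z in [(f"slide_{c}_center",.042) for c in("red","white","blue","brass")]+[(f"tag_{c}",.016) for c in("red","white","blue","brass")]+[("old_rack",0),("new_rack",0)]:
        for m in bot.mark_of(o,p)[:2]: print(o,round(m["p"],2),np.round(m["at"]),np.round(onz(p,m["at"],z),4))
E
```

```text
3.6 [ 0.50069943 -0.17987444  0.40472138] [3.14158309e+00 5.82735021e-05 1.79773797e+00] [ 0.61062131  0.40948265 -0.49752006  1.82619636  0.23348636  0.9639434
  0.24056689]
[[-3.69031413e-04 -9.48870966e-01 -3.15663988e-01  8.16420198e-02]
 [ 9.99999113e-01  5.38193326e-05 -1.33084135e-03 -6.45192892e-04]
 [ 1.27978554e-03 -3.15664199e-01  9.48870105e-01  2.99991393e-02]
 [ 0.00000000e+00  0.00000000e+00  0.00000000e+00  1.00000000e+00]]
slide_red_center 0.74 [298. 166.] [ 0.5144 -0.1492  0.042 ]
slide_white_center 0.91 [297. 107.] [ 0.4977 -0.0877  0.042 ]
slide_blue_center 0.84 [294. 256.] [ 0.5379 -0.2607  0.042 ]
slide_brass_center 0.63 [297. 211.] [ 0.5271 -0.2022  0.042 ]
slide_brass_center 0.26 [278. 256.] [ 0.5183 -0.2658  0.042 ]
tag_red 0.74 [275. 167.] [ 0.4896 -0.1609  0.016 ]
tag_white 0.49 [263. 113.] [ 0.4626 -0.102   0.016 ]
tag_white 0.25 [299. 212.] [ 0.533  -0.2106  0.016 ]
tag_blue 0.59 [277. 254.] [ 0.5179 -0.275   0.016 ]
tag_brass 0.59 [272. 210.] [ 0.4981 -0.2153  0.016 ]
old_rack 0.72 [294. 187.] [ 0.5196 -0.1836  0.    ]
```

View pics/w1.png

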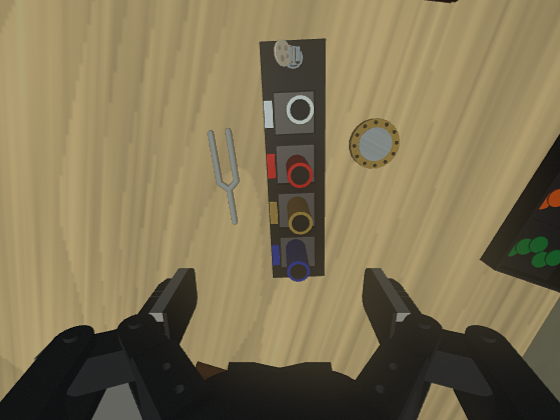

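The wrist view shows all four slide rims as rings: white (300,109), red (299,174), brass (299,222) and blue (298,269). The rack corners are at about (260,42), (325,39), (272,278) and (324,276). I'll put the rim centres onto the z = 74 mm plane.

Run:
```python
from h import *
p=np.load("w1.npz")
P=np.array([onz(p,u,.074) for u in [(298,269),(299,222),(299,174),(300,109)]])
print(np.round(P,4)); d=P[-1]-P[0]; print(np.arctan2(-d[0],d[1]),np.linalg.norm(np.diff(P,axis=0),axis=1))
C=np.array([onz(p,u,.016) for u in [(260,42),(325,39),(324,276),(272,278)]]);print(np.round(C,4))
i=bot.observe()
```

```text
[[ 0.5405 -0.2606  0.074 ]
 [ 0.5274 -0.204   0.074 ]
 [ 0.5144 -0.1524  0.074 ]
 [ 0.4997 -0.0904  0.074 ]]
0.2357497886806762 [0.05810052 0.05319417 0.06372303]
[[ 0.444  -0.0318  0.016 ]
 [ 0.5119 -0.0132  0.016 ]
 [ 0.5899 -0.294   0.016 ]
 [ 0.5199 -0.3134  0.016 ]]
```

Request:
arm_command --deltas '[[[4.37,0.96,0],[0,0,-0.02],8.5],[[4.37,0.96,0],[0,0,-0.02],8.5],[[0,0,3.6],[0,0,0],8.5],[[0,0,3.6],[0,0,0],8.5],[[0,0,3.6],[0,0,0],8.5],[[0,0,3.6],[0,0,0],8.5],[[0,0,3.0],[0,0,0],8.5],[[0,0,2.0],[0,0,0],7.0],[[0,0,0.4],[0,0,0],5.0],[[0,0,0],[0,0,0],3.5],[[0,0,0],[0,0,0],2.0],[[0,0,0],[0,0,0],2.0],[[0,0,0],[0,0,0],2.0],[[0,0,0],[0,0,0],2.0],[[0,0,0],[0,0,0],2.0]]' --newtons 40

```text
clock: 5.65
position: [0.499, -0.0905, 0.2078]
tool_rot: [3.14, 0.001, 1.841]
force: [-0.7, 0.1, 9.3]
grip_width: 0.0255
finger_force: 40.0
```

Request:
arm_command --deltas '[[[0,0,-1.0],[0,0,0],2.0],[[0,0,-2.4],[0,0,0],2.0],[[0,0,-4],[0,0,0],2.0],[[0,0,-4],[0,0,0],2.0],[[0,0,-4],[0,0,0],2.0],[[0,0,-4],[0,0,0],2.0],[[3.9,2.14,0],[0,0,0],2.0],[[3.9,2.14,0],[0,0,0],2.0],[[3.9,2.14,0],[0,0,0],2.0],[[3.9,2.14,0],[0,0,0],2.0],[[3.9,2.14,0],[0,0,0],2.0],[[3.9,2.14,0],[0,0,0],2.0],[[0,0,0],[0,0,0.07],2.0],[[0,0,0],[0,0,0.07],2.0],[[0,0,0],[0,0,0],2.0],[[0,0,0],[0,0,0],2.0]]'

```text
clock: 7.25
position: [0.5597, 0.1692, 0.4013]
tool_rot: [3.141, 0.0, 1.703]
force: [-0.4, 0.0, -0.2]
grip_width: 0.0256
finger_force: 39.5
```

Run:
```python
from h import *
s,p=wrist(); print(s["clock"],s["position"],s["tool_rot"],s["grip_width"],s["finger_force"]); cv2.imwrite("pics/w2.png",p["frame"][:,:,::-1])
np.savez("w2.npz",K=p["K"],rvec=p["rvec"],tvec=p["tvec"])
for m in bot.mark_of("new_rack",p): print(m,onz(p,m["at"],0))
```

```text
7.25 [0.5597451  0.16920892 0.40132757] [3.14117412e+00 7.20359655e-05 1.70277964e+00] 0.025643347702327037 39.502469301223755
{'at': [298.6, 183.2], 'p': 0.58} [0.58388386 0.17029782 0.        ]
```

View pics/w2.png

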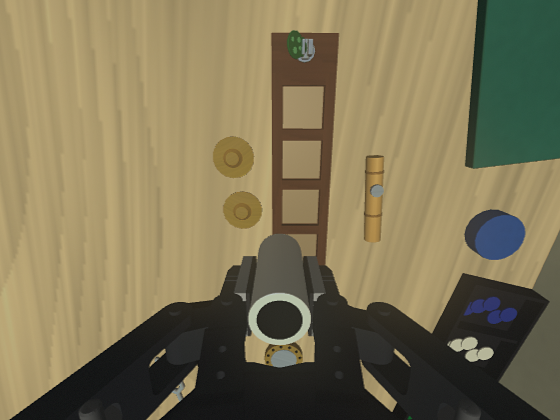

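The wooden rack runs up the picture, with the green pick at (295,45) and pockets at (303,107), (301,160), (300,207) and (299,~248, partly hidden). The white slide is held straight. I'll fit the rack pose.

Run:
```python
from h import *
p=np.load("w2.npz")
cor=[((283,86),(322,86),(323,129),(283,129)),((282,141),(321,141),(321,179),(282,179)),((282,190),(319,190),(319,224),(282,224))]
P=np.array([np.mean([onz(p,c,.014) for c in q],axis=0) for q in cor]); print(np.round(P,4))
print(np.linalg.norm(np.diff(P,axis=0),axis=1)); d=P[0]-P[2]; print("th",np.arctan2(-d[0],d[1]))
C=np.array([onz(p,u,.016) for u in [(272,33),(338,34)]]); print(C)
for a,b in [((272,33),(272.5,264)),((338,34),(325,264))]:
    e=onz(p,a,.016)-onz(p,b,.016); print("edge th",np.arctan2(-e[0],e[1]))
d/=np.linalg.norm(d); m=P.mean(0)  # y=+30
for y in(-90,-30,30,90): print(y,np.round(m+d*(y-30)/1000,4))
```

```text
[[0.5738 0.2614 0.014 ]
 [0.5817 0.2018 0.014 ]
 [0.5898 0.1424 0.014 ]]
[0.06010474 0.05988458]
th 0.1329363177319298
[[0.52948306 0.33127827 0.016     ]
 [0.59932463 0.33956908 0.016     ]]
edge th 0.1262452261454816
edge th 0.13062912993477085
-90 [0.5977 0.0829 0.014 ]
-30 [0.5897 0.1424 0.014 ]
30 [0.5818 0.2019 0.014 ]
90 [0.5738 0.2613 0.014 ]
```

Request:
arm_command --deltas '[[[-4.53,1.31,0],[0,0,0],2.0],[[-4.53,1.31,0],[0,0,0],2.0],[[0,0,0],[0,0,0],2.0],[[0,0,4],[0,0,0],2.0],[[0,0,4],[0,0,0],2.0],[[0,0,4],[0,0,0],2.0],[[0,0,3],[0,0,0],2.0],[[0,0,2],[0,0,0],2.0],[[0,0,1],[0,0,0],2.0],[[0,0,0.6],[0,0,0],2.0],[[0,0,0.4],[0,0,0],2.0],[[0,0,0.1],[0,0,0],2.0],[[0,0,0],[0,0,0],2.0],[[0,0,0],[0,0,0],2.0]]'

```text
clock: 8.75
position: [0.5978, 0.083, 0.2103]
tool_rot: [3.141, -0.0, 1.701]
force: [0.0, 0.2, -0.5]
grip_width: 0.0247
finger_force: 39.5
```

Request:
arm_command --deltas '[[[0,0,0.1],[0,0,0],2.0],[[0,0,0.1],[0,0,0],2.0],[[0,0,0.05],[0,0,0],2.0],[[0,0,0],[0,0,0],2.0],[[0,0,0],[0,0,0],2.0]]'

```text
clock: 9.25
position: [0.5977, 0.083, 0.2078]
tool_rot: [3.141, 0.0, 1.701]
force: [-2.9, -1.4, 10.7]
grip_width: 0.0252
finger_force: 40.7
```

Request:
arm_command --deltas '[[[0,0,0],[0,0,0],3.2],[[0,0,0],[0,0,0],4.0],[[0,0,0],[0,0,0],6.0],[[0,0,0],[0,0,0],8.0],[[0,0,0],[0,0,0],8.0],[[0,0,0],[0,0,0],8.0],[[0,0,-2.2],[0,0,0],8.0],[[0,0,-3.5],[0,0,0],8.0],[[0,0,-3.5],[0,0,0],8.0],[[-3.71,-1.89,0],[0,0,0],8.0],[[-3.71,-1.89,0],[0,0,0],8.0],[[-3.71,-1.89,0],[0,0,0],8.0],[[-3.71,-1.89,0],[0,0,0],8.0],[[-3.71,-1.89,0],[0,0,0],8.0],[[-3.71,-1.89,0],[0,0,0],8.0],[[0,0,0],[0,0,-0.07],8.0],[[0,0,0],[0,0,-0.07],8.0],[[0,0,0],[0,0,0],8.0]]'

```text
clock: 11.05
position: [0.5139, -0.1528, 0.2992]
tool_rot: [3.141, -0.0, 1.841]
force: [-0.8, 0.7, 0.6]
grip_width: 0.0794
finger_force: 0.0
```

Run:
```python
from h import *
p=bot.grab_frame("top"); cv2.imwrite("pics/top1.png",cv2.resize(p["frame"][130:280,100:460,::-1],None,fx=2,fy=2,interpolation=2))
for m in bot.mark_of("slide_white_center",p): print(m,onz(p,m["at"],.042))
```

```text
{'at': [245.9, 169.8], 'p': 0.68} [0.60514863 0.0793435  0.042     ]
```

View pics/top1.png

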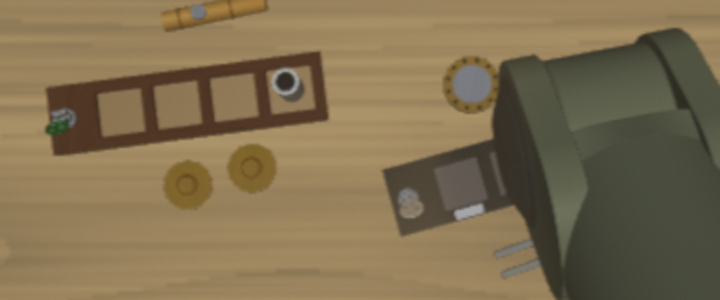

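The white slide stands upright in the right-end pocket (crop 285,82). Next I'll pick red.

Request:
arm_command --deltas '[[[0,0,3.5],[0,0,0],8.0],[[0,0,3.2],[0,0,0],8.0],[[0,0,2.0],[0,0,0],7.0],[[0,0,0.4],[0,0,0],5.0],[[0,0,0],[0,0,0],3.5],[[0,0,0],[0,0,0],2.0],[[0,0,0],[0,0,0],2.0],[[0,0,0],[0,0,0],2.0],[[0,0,0],[0,0,0],2.0],[[0,0,0],[0,0,0],2.0]]' --newtons 40

```text
clock: 12.15
position: [0.5144, -0.1525, 0.2093]
tool_rot: [3.14, 0.001, 1.84]
force: [-1.1, 1.6, 9.1]
grip_width: 0.0253
finger_force: 40.1
```

Request:
arm_command --deltas '[[[0,0,-1.5],[0,0,0],2.0],[[0,0,-3.5],[0,0,0],2.0],[[0,0,-4],[0,0,0],2.0],[[0,0,-2],[0,0,0],2.0],[[3.78,2.16,0],[0,0,0],2.0],[[3.78,2.16,0],[0,0,0],2.0],[[3.78,2.16,0],[0,0,0],2.0],[[3.78,2.16,0],[0,0,0],2.0],[[3.78,2.16,0],[0,0,0],2.0],[[3.78,2.16,0],[0,0,0],2.0],[[3.78,2.16,0],[0,0,0],2.0],[[0,0,0],[0,0,0.07],2.0],[[0,0,0],[0,0,0.07],2.0],[[0,0,0],[0,0,0],2.0],[[0,0,0],[0,0,0],2.0]]'

```text
clock: 13.65
position: [0.5891, 0.1427, 0.3191]
tool_rot: [3.141, 0.0, 1.703]
force: [0.1, 0.0, -2.1]
grip_width: 0.0255
finger_force: 39.6
```

Run:
```python
from h import *
s=bot.observe(); print(s["position"])
p=bot.grab_frame("scene"); cv2.imwrite("pics/s1.png",cv2.resize(p["frame"][120:280,200:460,::-1],None,fx=3,fy=3,interpolation=2))
for m in bot.mark_of("slide_white_center",p): print(m,onz(p,m["at"],.042))
```

```text
[0.58911195 0.14271124 0.31905914]
{'at': [308.6, 235.0], 'p': 0.56} [0.60039429 0.08293653 0.042     ]
{'at': [205.8, 205.0], 'p': 0.4} [ 0.56512065 -0.15703192  0.042     ]
```

View pics/s1.png

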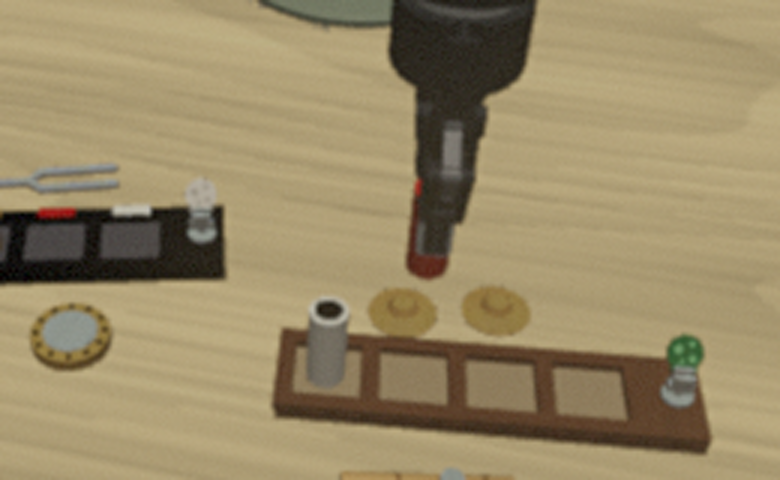

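White stands centred in its pocket, and the net's (0.600, 0.083) agrees with the pocket centre to about 3 mm. Red is held upright but sits slightly toward −y in the pads, so I'll correct 2 mm while lowering.

Request:
arm_command --deltas '[[[0.2,0.05,4],[0,0,0],2.0],[[0,0,3],[0,0,0],2.0],[[0,0,2],[0,0,0],2.0],[[0,0,1],[0,0,0],2.0],[[0,0,0.5],[0,0,0],2.0],[[0,0,0.2],[0,0,0],2.0],[[0,0,0.1],[0,0,0],2.0],[[0,0,0.05],[0,0,0],2.0],[[0,0,0],[0,0,0],2.0],[[0,0,0],[0,0,0],2.0]]'

```text
clock: 14.75
position: [0.5896, 0.1449, 0.2101]
tool_rot: [3.141, -0.0, 1.701]
force: [0.9, 0.4, -0.1]
grip_width: 0.0252
finger_force: 39.6
```

Request:
arm_command --deltas '[[[0,0,0.1],[0,0,0],2.0],[[0,0,0.05],[0,0,0],2.0],[[0,0,0],[0,0,0],2.0],[[0,0,0],[0,0,0],2.0]]'

```text
clock: 15.15
position: [0.5896, 0.1451, 0.2092]
tool_rot: [3.141, 0.0, 1.701]
force: [-4.9, -1.3, 17.1]
grip_width: 0.0252
finger_force: 41.4
```

Request:
arm_command --deltas '[[[0,0,0],[0,0,0],3.2],[[0,0,0],[0,0,0],4.0],[[0,0,0],[0,0,0],6.0],[[0,0,0],[0,0,0],8.0],[[0,0,0],[0,0,0],8.0],[[0,0,0],[0,0,0],8.0],[[0,0,-2.2],[0,0,0],8.0],[[0,0,-3.5],[0,0,0],8.0],[[0,0,-3.5],[0,0,0],8.0],[[-4.25,-1.33,0],[0,0,0],8.0],[[-4.25,-1.33,0],[0,0,0],8.0],[[-4.25,-1.33,0],[0,0,0],8.0],[[-4.25,-1.33,0],[0,0,0],8.0],[[-4.25,-1.33,0],[0,0,0],8.0],[[-4.25,-1.33,0],[0,0,0],8.0],[[-4.25,-1.33,0],[0,0,0],8.0],[[-4.25,-1.33,0],[0,0,0],8.0],[[0,0,0],[0,0,-0.07],8.0],[[0,0,0],[0,0,-0.07],8.0],[[0,0,0],[0,0,0],8.0]]'

```text
clock: 17.15
position: [0.5278, -0.2063, 0.3001]
tool_rot: [3.142, -0.0, 1.841]
force: [0.1, 0.6, 0.9]
grip_width: 0.0802
finger_force: 0.0
```

Request:
arm_command --deltas '[[[0,0,3.5],[0,0,0],8.0],[[0,0,3.2],[0,0,0],8.0],[[0,0,2.0],[0,0,0],7.0],[[0,0,0.5],[0,0,0],5.0],[[0,0,0],[0,0,0],3.5],[[0,0,0],[0,0,0],2.0],[[0,0,0],[0,0,0],2.0],[[0,0,0],[0,0,0],2.0],[[0,0,0],[0,0,0],2.0],[[0,0,0],[0,0,0],2.0]]' --newtons 40

```text
clock: 18.15
position: [0.5284, -0.2061, 0.2093]
tool_rot: [3.14, 0.001, 1.84]
force: [-1.5, 0.0, 9.4]
grip_width: 0.0254
finger_force: 40.2
```

Request:
arm_command --deltas '[[[0,0,-1.5],[0,0,0],2.0],[[0,0,-3.5],[0,0,0],2.0],[[0,0,-4],[0,0,0],2.0],[[0,0,-2],[0,0,0],2.0],[[4.21,1.78,0],[0,0,0],2.0],[[4.21,1.78,0],[0,0,0],2.0],[[4.21,1.78,0],[0,0,0],2.0],[[4.21,1.78,0],[0,0,0],2.0],[[4.21,1.78,0],[0,0,0],2.0],[[4.21,1.78,0],[0,0,0],2.0],[[4.21,1.78,0],[0,0,0],2.0],[[4.21,1.78,0],[0,0,0],2.0],[[4.21,1.78,0],[0,0,0],2.0],[[0,0,0],[0,0,0.07],2.0],[[0,0,0],[0,0,0.07],2.0],[[0,0,0],[0,0,0],2.0],[[0,0,0],[0,0,0],2.0]]'

```text
clock: 19.85
position: [0.5813, 0.2017, 0.3191]
tool_rot: [3.141, 0.0, 1.703]
force: [0.1, 0.7, -0.6]
grip_width: 0.0254
finger_force: 39.6
```

Run:
```python
from h import *
p=bot.grab_frame("scene"); cv2.imwrite("pics/s2.png",cv2.resize(p["frame"][120:280,200:460,::-1],None,fx=3,fy=3,interpolation=2))
for c in("white","red"):
  for m in bot.mark_of(f"slide_{c}_center",p)[:1]: print(c,m,onz(p,m["at"],.042))
```

```text
white {'at': [308.1, 232.9], 'p': 0.9} [0.59484796 0.08079826 0.042     ]
red {'at': [335.6, 238.0], 'p': 0.56} [0.59557321 0.13775913 0.042     ]
```

View pics/s2.png

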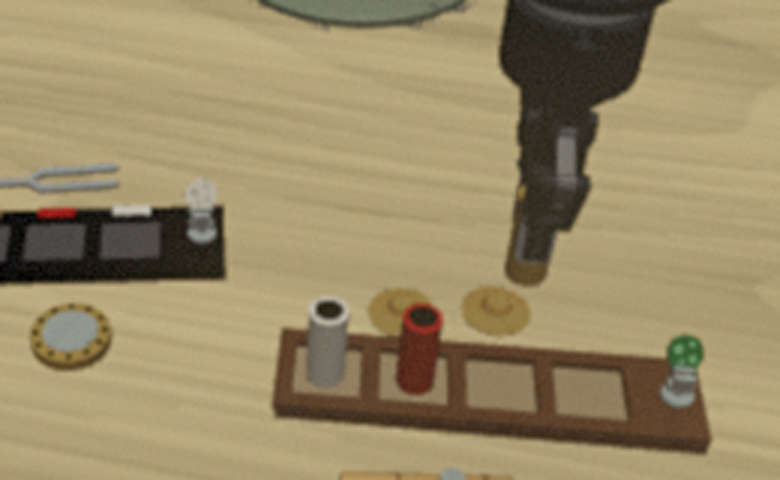

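White and red both stand upright in their pockets (crop 327,345 and 420,350). Brass is held upright, so I'll lower it.

Request:
arm_command --deltas '[[[0.2,0.05,4],[0,0,0],2.0],[[0,0,3],[0,0,0],2.0],[[0,0,2],[0,0,0],2.0],[[0,0,1],[0,0,0],2.0],[[0,0,0.5],[0,0,0],2.0],[[0,0,0.2],[0,0,0],2.0],[[0,0,0.1],[0,0,0],2.0],[[0,0,0.1],[0,0,0],2.0],[[0,0,0.05],[0,0,0],2.0],[[0,0,0],[0,0,0],2.0],[[0,0,0],[0,0,0],2.0]]'

```text
clock: 21.1
position: [0.5818, 0.204, 0.2093]
tool_rot: [3.141, -0.0, 1.701]
force: [-1.6, -0.4, 7.1]
grip_width: 0.0253
finger_force: 40.1
```

Request:
arm_command --deltas '[[[0,0,0],[0,0,0],3.2],[[0,0,0],[0,0,0],4.0],[[0,0,0],[0,0,0],6.0],[[0,0,0],[0,0,0],8.0],[[0,0,0],[0,0,0],8.0],[[0,0,0],[0,0,0],8.0],[[0,0,-2.2],[0,0,0],8.0],[[0,0,-3.5],[0,0,0],8.0],[[0,0,-3.5],[0,0,0],8.0],[[-4.57,-1.01,0],[0,0,0],8.0],[[-4.57,-1.01,0],[0,0,0],8.0],[[-4.57,-1.01,0],[0,0,0],8.0],[[-4.57,-1.01,0],[0,0,0],8.0],[[-4.57,-1.01,0],[0,0,0],8.0],[[-4.57,-1.01,0],[0,0,0],8.0],[[-4.57,-1.01,0],[0,0,0],8.0],[[-4.57,-1.01,0],[0,0,0],8.0],[[-4.57,-1.01,0],[0,0,0],8.0],[[-4.57,-1.01,0],[0,0,0],8.0],[[0,0,0],[0,0,0],8.0]]'

```text
clock: 23.1
position: [0.5388, -0.2691, 0.3002]
tool_rot: [-3.14, 0.002, 1.692]
force: [-0.2, 1.8, -0.5]
grip_width: 0.0801
finger_force: 0.0
```

Request:
arm_command --deltas '[[[0,0,0],[0,0,-0.07],8.0],[[0,0,0],[0,0,-0.07],8.0],[[0,0,3.5],[0,0,0],8.0],[[0,0,3.2],[0,0,0],8.0],[[0,0,2.0],[0,0,0],7.0],[[0,0,0.5],[0,0,0],5.0],[[0,0,0],[0,0,0],3.5],[[0,0,0],[0,0,0],2.0],[[0,0,0],[0,0,0],2.0],[[0,0,0],[0,0,0],2.0],[[0,0,0],[0,0,0],2.0],[[0,0,0],[0,0,0],2.0]]' --newtons 40

```text
clock: 24.3
position: [0.541, -0.2624, 0.2098]
tool_rot: [3.14, 0.001, 1.841]
force: [0.3, -0.7, 7.3]
grip_width: 0.0249
finger_force: 39.8
```

Request:
arm_command --deltas '[[[0,0,-1.5],[0,0,0],2.0],[[0,0,-3.5],[0,0,0],2.0],[[0,0,-4],[0,0,0],2.0],[[0,0,-2],[0,0,0],2.0],[[4.51,1.55,0],[0,0,0],2.0],[[4.51,1.55,0],[0,0,0],2.0],[[4.51,1.55,0],[0,0,0],2.0],[[4.51,1.55,0],[0,0,0],2.0],[[4.51,1.55,0],[0,0,0],2.0],[[4.51,1.55,0],[0,0,0],2.0],[[4.51,1.55,0],[0,0,0],2.0],[[4.51,1.55,0],[0,0,0],2.0],[[4.51,1.55,0],[0,0,0],2.0],[[4.51,1.55,0],[0,0,0],2.0],[[4.51,1.55,0],[0,0,0],2.0],[[0,0,0],[0,0,0.07],2.0],[[0,0,0],[0,0,0.07],2.0],[[0,0,0],[0,0,0],2.0],[[0,0,0],[0,0,0],2.0]]'

```text
clock: 26.2
position: [0.5727, 0.2612, 0.3196]
tool_rot: [3.141, -0.0, 1.703]
force: [0.8, -0.2, -0.8]
grip_width: 0.0254
finger_force: 39.5
```

Run:
```python
from h import *
p=bot.grab_frame("scene"); cv2.imwrite("pics/s3.png",cv2.resize(p["frame"][120:280,200:460,::-1],None,fx=3,fy=3,interpolation=2))
```

```text
(no output)
```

View pics/s3.png

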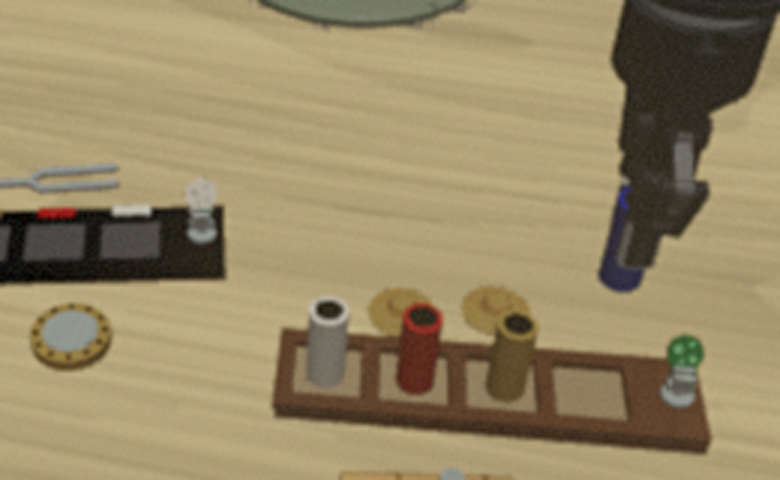

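Three slides stand properly. Blue sits visibly off-centre toward −y in the pads (foot at crop 621,275), so I'll measure that offset with the wrist camera.

Run:
```python
from h import *
s,p=wrist(); cv2.imwrite("pics/w3.png",p["frame"][200:,120:440,::-1])
T=np.array(p["T_tool_cam"])
def tool(uv,z):
    d=T[:3,:3]@np.linalg.inv(p["K"])@np.array([*uv,1.]); return T[:3,3]+d*(z-T[2,3])/d[2]
for v in range(290,380,10): print(v,np.round(tool((280,v),.134),4))
for m in bot.find_in("slide_blue_center",p)[:2]: print(m)
```

```text
290 [ 0.0133 -0.0005  0.134 ]
300 [ 0.0085 -0.0005  0.134 ]
310 [ 0.0035 -0.0005  0.134 ]
320 [-0.0015 -0.0005  0.134 ]
330 [-0.0068 -0.0005  0.134 ]
340 [-0.0121 -0.0005  0.134 ]
350 [-0.0176 -0.0005  0.134 ]
360 [-0.0232 -0.0005  0.134 ]
370 [-0.029  -0.0005  0.134 ]
{'rect': [247.4, 234.3, 66.0, 108.3], 'p': 0.75}
```

View pics/w3.png

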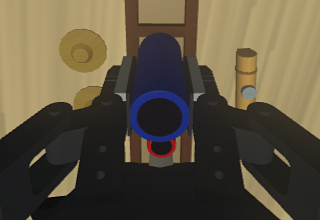

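The ring centre at full-frame row 316 puts blue within 1 mm of the tool axis, same as white, and upright. The offset in the scene view was parallax, so I'll lower it straight.

Request:
arm_command --deltas '[[[0.05,0.1,4],[0,0,0],2.0],[[0,0,3],[0,0,0],2.0],[[0,0,2],[0,0,0],2.0],[[0,0,1],[0,0,0],2.0],[[0,0,0.5],[0,0,0],2.0],[[0,0,0.2],[0,0,0],2.0],[[0,0,0.1],[0,0,0],2.0],[[0,0,0.1],[0,0,0],2.0],[[0,0,0.05],[0,0,0],2.0],[[0,0,0],[0,0,0],2.0],[[0,0,0],[0,0,0],2.0]]'

```text
clock: 27.45
position: [0.5738, 0.2621, 0.2099]
tool_rot: [3.141, -0.0, 1.701]
force: [-0.2, -0.2, 6.1]
grip_width: 0.0254
finger_force: 40.0
```

Request:
arm_command --deltas '[[[0,0,0],[0,0,0],3.2],[[0,0,0],[0,0,0],4.0],[[0,0,0],[0,0,0],6.0],[[0,0,0],[0,0,0],8.0],[[0,0,0],[0,0,0],8.0],[[0,0,0],[0,0,0],8.0],[[0,0,-2.2],[0,0,0],8.0],[[0,0,-3.5],[0,0,0],8.0],[[0,0,-4],[0,0,0],8.0],[[0,0,-4],[0,0,0],8.0],[[0,0,-4],[0,0,0],8.0],[[-4,-0.5,0],[0,0,0],8.0],[[-4,-0.5,0],[0,0,0],8.0],[[-4,-0.5,0],[0,0,0],8.0],[[-4,-0.5,0],[0,0,0],8.0],[[-4,-0.5,0],[0,0,0],8.0],[[0,0,0],[0,0,0],8.0],[[0,0,0],[0,0,0],8.0]]'

```text
clock: 29.25
position: [0.5748, 0.0596, 0.3863]
tool_rot: [3.141, 0.0, 1.699]
force: [-0.9, -0.1, -0.3]
grip_width: 0.0802
finger_force: 0.0
```

Run:
```python
from h import *
s,p=wrist(); print(s["position"]); cv2.imwrite("pics/w4.png",p["frame"][:,:,::-1])
np.savez("w4.npz",K=p["K"],rvec=p["rvec"],tvec=p["tvec"])
th=.131; o=np.array([.5857,.1722]); y=np.array([-np.sin(th),np.cos(th)]); x=np.array([np.cos(th),np.sin(th)])
for c in("white","red","brass","blue"):
  for m in bot.mark_of(f"slide_{c}_center",p)[:1]:
    q=onz(p,m["at"],.042)[:2]-o; print(c,round(m["p"],2),np.round(m["at"]),"rack x,y mm",np.round([q@x*1e3,q@y*1e3],1))
```

```text
[0.57477331 0.05962668 0.38630201]
white 0.58 [303. 170.] rack x,y mm [ -1.1 -85. ]
red 0.86 [305. 112.] rack x,y mm [ -0.1 -25.3]
brass 0.7 [304.  47.] rack x,y mm [-3.  33.1]
```

View pics/w4.png

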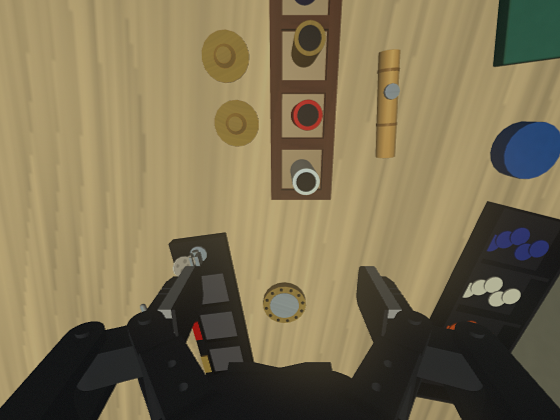

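White (306,181), red (307,115) and brass (310,38) stand in their pockets, and blue's rim shows at the top edge. I'll check the rim positions, then take one last look at the row from the scene camera.

Run:
```python
from h import *
w=np.load("w4.npz")
th=.131; o=np.array([.5857,.1722]); y=np.array([-np.sin(th),np.cos(th)]); x=np.array([np.cos(th),np.sin(th)])
for u in [(306,181),(307,115),(310,38)]:
    q=onz(w,u,.074)[:2]-o; print(np.round([q@x*1e3,q@y*1e3],1))
for n in("scene","top"):
  p=bot.grab_frame(n)
  if n=="scene": cv2.imwrite("pics/s4.png",cv2.resize(p["frame"][200:290,280:450,::-1],None,fx=4,fy=4,interpolation=2))
  for c in("white","red","brass","blue"):
    for m in bot.mark_of(f"slide_{c}_center",p)[:1]:
      q=onz(p,m["at"],.042)[:2]-o; print(n,c,round(m["p"],2),np.round([q@x*1e3,q@y*1e3],1))
```

```text
[ -0.2 -90.1]
[ -0.9 -28.5]
[ 0.  33.6]
scene white 0.22 [ 1.6 86.5]
scene red 0.84 [  9.5 -36.4]
scene brass 0.84 [-5.9 37.3]
scene blue 0.84 [-5.8 84.2]
top blue 0.66 [ 4.8 93.2]
```

View pics/s4.png

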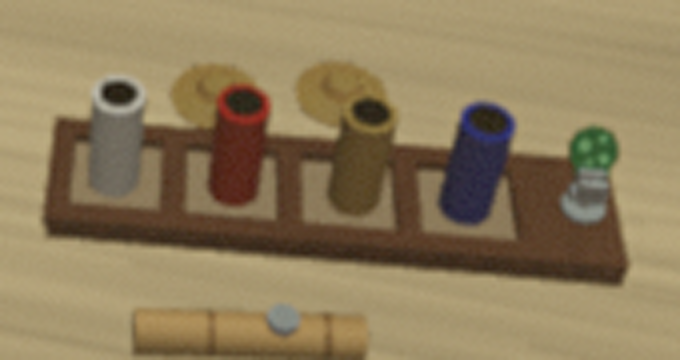

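All four slides stand upright and near-centred in their pockets in the right order. The rim fixes for white, red and brass are within 4 mm of the pocket centres, and the top camera puts blue within 5 mm. The gripper is clear, so I'll hand in.

```bash
python3 -c "
from workcell import bot
print(bot.job_done())"
```

```text
the job is handed in; nothing more can be done
None
```

I moved all four slides to the wooden rack in reverse order (from the green pick: blue, brass, red, white), upright and released, and handed the job in at about 29 s of the 93 s limit; no verdict came back.

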